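# Tip the grinding balls into the weighing tray

## Task

Pick up the aluminium can with the orange tabs by pinching its two tabs together, so that your fingers hold its loose lid shut, and carry it shut to the white tray on the balance. Over the tray ease the fingers apart so that the lid slides aside, and tip both steel balls into the tray without touching the balls with the fingers. Then stand the can upright on the bench and let go.

Things in the scene. Friction and masses are not known exactly. Their poses are not given: they have to be found in the camera images.
- can: Aluminium can with two upright orange tabs (not the blue-tabbed one), 190 g. Sizes in mm. Origin on its underside; x along it from pouring lip (front, x -60) to rear (+52), y -30 to 30, z up. Walls 38 high, clear lid on them to z 42. Balls lie at x -10 before a ramp that climbs 38 degrees to the lip (z 38): they roll out when it is tipped front-down about 60 degrees. Lip and ramp are 52 wide.
- can_tab (a point): Fixed orange tab of the can: centre of its plate, at x -16, y 0, z 60 in the can's frame (axes as the can's). The plate is 8 mm thick in x, 60 wide in y, up to z 76, a bridge over the lid. Behind it (+x) is the lid's tab, 8 thick, 44 wide, as high: 20 mm over both outer faces with the lid shut, 60 mm fully open. Pinch both from above along x; free faces from z 42 to 76.
- can_lid (a joint): How far the lid is slid to the rear (m): 0 shut, 0.04 fully open, as it stands. Not latched: a light spring pushes it open (9 N open, 13 N shut), so a pinch of 20 to 30 N shuts and holds it. Ease the fingers to 56 mm: the lid is 36 mm open and the spring still presses both tabs on the fingers, holding the can; past 60 mm the can drops. Balls pass from 32 mm open.
- ball_a: Steel grinding ball, 14 mm diameter, 11.5 g, one of two in the can under the lid. Origin at its centre.
- ball_b: The other steel ball, the same.
- tray_in (a point): Centre of the inner floor of the open white weighing tray fixed on the balance, 61 mm above the bench. Tray 160 (x) by 180 (y) mm outside, walls 4, rim 26 above this point; x and y along its sides, z up. The balance under it is a box 45 mm high reaching 165 mm from this point to -x, 85 to +x, 105 to either side in y.

How it is judged:
On the way, in this order (a step that is already met when the one before it is completed fails the run):
1. the can is lifted off the bench with its lid held shut and both balls in it (height (world z) of can above 0.04 m and value of joint can_lid below 0.008 m and distance between each of ball_a, ball_b and can below 0.08 m), for 0.2 s.
2. the lid is slid aside at the tray, the can still off the bench (height (world z) of can above 0.06 m and value of joint can_lid above 0.02 m and horizontal distance between can and tray_in below 0.2 m), for 0.1 s.
At the end, for the whole second after the job is handed in: Both balls lie on the floor of the white tray (within its walls, centres under 20 mm above its floor), and the can stands released and still on the bench, upright within 10 degrees, its underside within 10 mm of the bench top (x of ball_a in the frame of tray_in between -0.08 and 0.08 m and y of ball_a in the frame of tray_in between -0.09 and 0.09 m and z of ball_a in the frame of tray_in between 0 and 0.02 m and x of ball_b in the frame of tray_in between -0.08 and 0.08 m and y of ball_b in the frame of tray_in between -0.09 and 0.09 m and z of ball_b in the frame of tray_in between 0 and 0.02 m and height (world z) of can below 0.01 m and angle between can's own z axis and vertical below 0.18 rad and linear speed of can below 0.02 m/s); the robot touches nothing.
It fails at once if the lid opens more than 12 mm while the can, with a ball in it, is carried more than 40 mm up and its centre is more than 0.2 m sideways from the tray's centre (height (world z) of can above 0.04 m and horizontal distance between can and tray_in above 0.2 m and value of joint can_lid above 0.012 m and distance between any of ball_a, ball_b and can below 0.07 m).
It fails at once if the fingers touch a ball (contact force between the fingers and ball_a above 0.5 N or contact force between the fingers and ball_b above 0.5 N).
It also fails if it takes over 58 s, if anything falls off the work surface, if the arm or the gripper's body presses on something with over 40 N, if the wrist force passes 120 N, or if a joint passes its speed limit or range.

## Robot

A 6-joint arm with a two-finger parallel gripper is mounted at the origin on the work surface. World frame = base frame: x ahead of the robot, y to its left, z up, the work surface at z = 0. Lengths are in m, angles in rad, forces in N, time in s.
With the tool pointing down it reaches from about 0.35 to 0.975 m from the base axis. Payload 4.9 kg.
Tool frame: the origin (TCP) lies at the very end of the fingers, on their centre line; the grasp point (between the pads) lies 19 mm behind it (manip.grasp_offset is the distance from the TCP to the grasp point, in m); z points along the fingers, y is the line along which they close (so a half turn about z gives the same grasp; the last joint's range is limited). The gripper opens to 85 mm and grips with 20 to 120 N. Pads are 22 mm wide; open, the fingers measure 114 mm over their backs; the gripper's body (76 mm by 85 mm) begins 54 mm behind the grasp point. The pads swing forward as they close: fully open they stand 13 mm farther back than shut.
Start: joints at [1.007, 0.053, 1.613, -0, 1.476, -0.119], TCP at [0.269, 0.564, 0.231] pointing down, gripper open.
Joint ranges: [-3.01, 3.01], [-1.01, 2.22], [0.06, 2.58], [-1.02, 4.17], [0.09, 2.62], [-3.14, 3.14]. Speed limits (rad/s): [2.57, 2.57, 3.14, 3.14, 3.14, 3.14].

## Interface

Orientations are given as a unit quaternion [w, x, y, z].
In Python, from plant import manip, eyes, job_done, models gives the robot as it stands.
- The arm moves only by the tool servo_tool, never from a script. Its argument "motion" is one flat list of numbers, 5 for each row, row after row: the opening, from -1 (shut) to 1 (fully open), then the shift along the tool's x, y, z normalised to -1 to 1, where 1 is 120 mm, then the turn about the tool's z normalised to -1 to 1, where 1 is 45 degrees. A call has 1 to 5 rows; each row is the pose to reach, as a shift and turn from the pose commanded when the call began, along the tool's axes at that moment; what a row does not reach only later rows make up. A row lasts 1/8 s, in which the tool goes at most 62.5 mm and 10.7 degrees, less where a joint would pass 70% of its speed; a pose out of reach is approached as far as the arm can. A call with a number of a shift or a turn outside -1 to 1 is refused whole. A call with a gripper value outside its range is refused whole. The fingers move at their own pace and stop on an object; the grip force is fixed at half the most. Time passes only in rows, so rows that repeat a pose let the fingers close. It gives the time, the measured TCP pose, the force, the opening and the grip force at its end, in the units of the state.
- manip.state(): the state, without advancing time (a new reading comes with each control period).
- eyes.grab_frame(name): name is "scene" or "top" or "wrist"; returns (picture, depth): 384x512x3 uint8, red, green, blue; 384x512 float32, m along the optical axis (not along the pixel's ray), 0 where there is no reading.
- eyes.camera_params(name): a dict with "fov_y" (degrees; the focal length in pixels is half the picture's height over the tangent of half this angle, whatever the lens; pixels are square), "cx", "cy" (the principal point, pixels), "D" ([k1, k2, p1, p2, k3] as OpenCV has them; the pictures are not rectified), "pose" (4x4, takes a point from camera to world coordinates); the wrist camera has in their place "T_tool_cam" (4x4, takes a point from camera to tool coordinates, whose origin is the TCP and whose axes are the flange's). Camera axes: x right, y up, looking along -z (the intrinsics and any distortion apply to the point x, -y, -z); pixel columns grow to the right and rows downward; lengths in m; the calibration is good to about 2 mm. A picture is of the moment at which its call begins: read the wrist's pose just before it. camera_params takes no time and is no camera call.
- job_done(): hands the job in; it is judged then, once.
Trained networks look in the newest picture that a camera, given by its name, has taken for a name from the list of things; names that differ only in an ending like _2 or _b are one class to them, and where a whole thing is asked for, a point or a joint stands for the part that bears it (a point fixed in the world has none). Each returns a list of dicts, best first, with "p" (0 to 1); they miss things now and then, are a little off and sometimes report something else, mostly with a low value. They report only what shows in the picture. A call takes as long as a camera call.
- models.regions_of(camera, label): "mask" (384x512 bool, what is visible of it) and "pixel" ([column, row] in pixels, amid what is visible of it).
The state is a dict: "time": time; "joint_pos": joint angles; "joint_vel": joint speeds; "joint_efforts": joint torques, N m; "tool_pos": TCP position; "tool_rot": TCP orientation; "contact_force": force on the tool from outside, world axes, zero at the start; "ft_torque": the same for the moment, N m; "gripper_width": opening from 0.0 (shut) to 1.0 (fully open); "grasp_force": force on a finger pad.
Only numpy, scipy, OpenCV 4.12 (cv2) and the standard library are available. Lean on these libraries where they do the work, as an engineer would, in place of code of your own. Each camera call takes 0.05 s, during which the arm holds its last target. There are 200 camera calls.

## Working session

There is one attempt and no reset: what is moved stays moved. The work goes in short steps, Python scripts to look and compute and a tool call to move; the robot and the scene stay as the last step left them, time stands still between calls to the robot, and variables do not carry over. Pictures are saved under pics/ and viewed, at most 10 in all, crops included, and the job is handed in when it is done.

Besides the shell and the picture viewer there is one more tool, called after "Call:" by a JSON object that holds its "api" and its "payload". servo_tool: Moves the arm, as the interface text tells. Its arguments: {"type":"object","properties":{"motion":{"type":"array","items":{"type":"number","minimum":-1,"maximum":1}}},"required":["motion"]}

```bash
ls; mkdir -p pics; cat > h.py <<'E'
import numpy as np,cv2
from plant import manip,eyes,job_done,models
from scipy.spatial.transform import Rotation as R
def Tt(s):
    q=s["tool_rot"];T=np.eye(4);T[:3,:3]=R.from_quat([q[1],q[2],q[3],q[0]]).as_matrix();T[:3,3]=s["tool_pos"];return T
def cam(n):
    s=manip.state();im,d=eyes.grab_frame(n);p=eyes.camera_params(n)
    P=np.array(p["pose"]) if "pose" in p else Tt(s)@np.array(p["T_tool_cam"])
    f=192/np.tan(np.radians(p["fov_y"])/2);K=np.array([[f,0,p["cx"]],[0,f,p["cy"]],[0,0,1]])
    return im,d,K,np.array(p["D"],float),P
def w(uv,z,K,D,P):
    uv=np.asarray(uv,float).reshape(-1,1,2);u=cv2.undistortPoints(uv,K,D).reshape(-1,2);z=np.asarray(z).reshape(-1)
    c=np.c_[u[:,0]*z,-u[:,1]*z,-z];return c@P[:3,:3].T+P[:3,3]
def cloud(n,mask,c):
    im,d,K,D,P=c;r,q=np.nonzero(mask&(d>0));return w(np.c_[q,r],d[r,q],K,D,P)
def save(im,n): cv2.imwrite(f"pics/{n}.png",im[:,:,::-1])
E
python3 - <<'E'
from h import *
print(manip.state(), manip.grasp_offset)
for n in("scene","top"):
    c=cam(n);save(c[0],n);print(n,c[4].round(3).tolist())
    for l in("can","can_tab","can_lid","ball_a","tray_in"):
        try:
            for m in models.regions_of(n,l)[:2]:
                p=cloud(n,m["mask"],c);print(l,round(m["p"],2),np.round(m["pixel"]),np.median(p,0).round(3),p.min(0).round(3),p.max(0).round(3))
        except Exception as e: print(l,e)
a=cv2.imread("pics/scene.png");b=cv2.imread("pics/top.png");cv2.imwrite("pics/both.png",cv2.resize(np.vstack([a,b]),(400,600)))
E
```

```text
pics
{'time': 0.0, 'joint_pos': array([ 1.00700525e+00,  5.33383653e-02,  1.61432929e+00, -9.86939660e-08,
        1.47597207e+00, -1.19000798e-01]), 'joint_vel': array([ 0.00033764, -0.00150562,  0.00072194, -0.00189202, -0.00016361,
        0.00178306]), 'joint_efforts': array([ 4.47241136e-04, -3.93680799e+01, -3.70176065e+01, -8.76979061e-05,
        7.14158843e-03,  7.65622701e-06]), 'tool_pos': array([0.2685787 , 0.56365144, 0.23005339]), 'tool_rot': array([-3.42636938e-04,  2.20566284e-01,  9.75371451e-01, -9.64483806e-04]), 'contact_force': array([ 0.22163398, -0.63118343,  0.30011383]), 'ft_torque': array([ 0.06100554, -0.01728534,  0.00695267]), 'grasp_force': 0.0, 'gripper_width': 1.0052457755992628} 0.0187
scene [[0.03, -0.842, 0.539, 1.083], [0.999, 0.017, -0.029, 0.022], [0.016, 0.54, 0.842, 0.968], [0.0, 0.0, 0.0, 1.0]]
can 0.69 [290. 220.] [0.544 0.132 0.042] [ 0.461  0.095 -0.001] [0.594 0.174 0.082]
can_tab 0.77 [289. 217.] [0.544 0.132 0.042] [ 0.46   0.094 -0.001] [0.594 0.177 0.082]
can_lid 0.91 [292. 222.] [0.568 0.137 0.045] [0.519 0.109 0.018] [0.582 0.164 0.08 ]
top [[-0.004, 0.974, -0.228, 0.342], [-1.0, -0.004, 0.003, 0.041], [0.002, 0.228, 0.974, 0.879], [0.0, 0.0, 0.0, 1.0]]
can 0.59 [200. 206.] [0.52  0.132 0.04 ] [ 0.471  0.095 -0.003] [0.59  0.168 0.079]
can_tab 0.72 [196. 205.] [0.521 0.132 0.039] [ 0.471  0.094 -0.003] [0.599 0.176 0.079]
can_lid 0.78 [193. 190.] [0.558 0.136 0.042] [0.522 0.11  0.027] [0.587 0.164 0.079]
tray_in 0.69 [347. 208.] [ 0.513 -0.138  0.06 ] [ 0.379 -0.27  -0.003] [ 0.656 -0.02   0.091]
```

View pics/top.png

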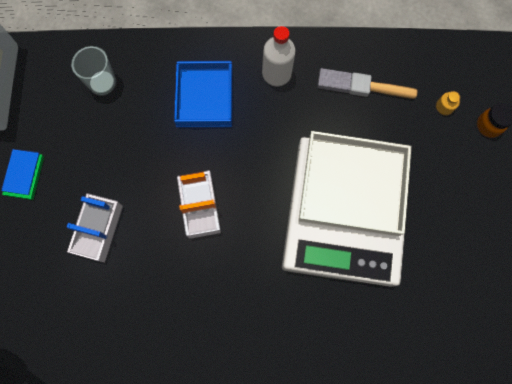

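View pics/scene.png

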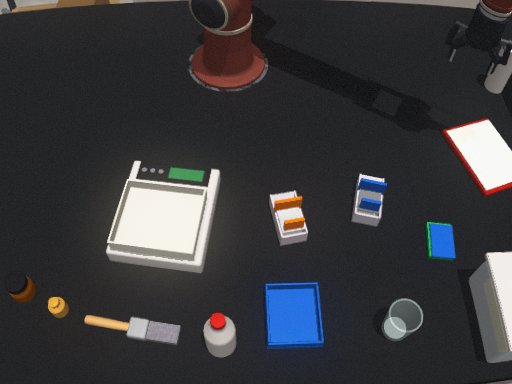

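```bash
python3 - <<'E'
from h import *
for n in("top","scene"):
    c=cam(n);hsv=cv2.cvtColor(c[0],cv2.COLOR_RGB2HSV)
    o=(hsv[...,0]>3)&(hsv[...,0]<22)&(hsv[...,1]>150)&(hsv[...,2]>90)
    p=cloud(n,o,c);p=p[(p[:,2]>.06)&(abs(p[:,0]-.54)<.1)&(abs(p[:,1]-.13)<.08)]
    # two tabs: along x
    k=cv2.kmeans(p[:,:2].astype(np.float32),2,None,(3,50,1e-6),5,0)[1].ravel()
    for i in(0,1):
        q=p[k==i];m=cv2.minAreaRect((q[:,:2]*1000).astype(np.float32));print(n,len(q),q.mean(0).round(4),m, q[:,2].max())
    im,d,K,D,P=c;a=cloud(n,(d>0),c)
    wm=a[(a[:,2]>.08)&(a[:,2]<.095)&(abs(a[:,0]-.53)<.15)&(abs(a[:,1]+.14)<.15)]
    print("rim",cv2.minAreaRect((wm[:,:2]*1000).astype(np.float32)),len(wm))
    fm=a[(a[:,2]>.035)&(a[:,2]<.05)&(abs(a[:,0]-.5)<.2)&(abs(a[:,1]+.14)<.2)]
    print("bal",cv2.minAreaRect((fm[:,:2]*1000).astype(np.float32)))
E
```

```text
top 206 [0.5181 0.1308 0.0734] ((518.8160400390625, 130.69627380371094), (8.368057250976562, 58.442134857177734), 9.305038452148438) 0.0789545688743134
top 158 [0.5693 0.1391 0.0729] ((570.403564453125, 139.00970458984375), (8.913829803466797, 41.548377990722656), 9.193178176879883) 0.07892160384630387
rim ((558.1854248046875, -149.0181884765625), (181.94927978515625, 163.29197692871094), 80.88137817382812) 1187
bal ((517.0625, -142.6455078125), (212.28187561035156, 249.18690490722656), 80.93782043457031)
scene 136 [0.5739 0.1408 0.0726] ((572.5195922851562, 140.84812927246094), (8.940428733825684, 43.2610969543457), 10.195892333984375) 0.08058960816549887
scene 191 [0.5224 0.132  0.0724] ((521.4227294921875, 131.60330200195312), (12.144110679626465, 60.484066009521484), 11.32573127746582) 0.08256727435596989
rim ((557.7523803710938, -147.61871337890625), (182.88681030273438, 163.40586853027344), 80.93352508544922) 977
bal ((519.5277099609375, -140.4244384765625), (209.6498565673828, 250.93934631347656), 81.05626678466797)
```

Top view: orange can at (198,204), front toward the robot, lid open; tray at (355,185). Moving above the can.

Call:
{"api": "servo_tool", "payload": {"motion": [1,-0.45,-0.28,0,0,1,-0.9,-0.56,0,0,1,-0.9,-0.56,0,0]}}

```text
time: 1.08
tool_pos: [0.3393, 0.4545, 0.2314]
tool_rot: [0.0, 0.223, 0.975, -0.0]
contact_force: [-0.3, -0.1, 0.4]
gripper_width: 0.998
grasp_force: 0.0
```

Call:
{"api": "servo_tool", "payload": {"motion": [1,-0.45,-0.28,0,0,1,-0.9,-0.56,0,0,1,-0.9,-0.56,0,0]}}

```text
time: 1.45
tool_pos: [0.4077, 0.3479, 0.2315]
tool_rot: [0.0, 0.223, 0.975, 0.0]
contact_force: [-1.2, 0.3, -0.1]
gripper_width: 0.998
grasp_force: 0.0
```

Call:
{"api": "servo_tool", "payload": {"motion": [1,-0.45,-0.28,0,0,1,-0.9,-0.56,0,0,1,-0.9,-0.56,0,0]}}

```text
time: 1.82
tool_pos: [0.476, 0.2413, 0.2315]
tool_rot: [0.0, 0.222, 0.975, 0.0]
contact_force: [-0.6, 0.5, 0.2]
gripper_width: 1.002
grasp_force: 0.0
```

Call:
{"api": "servo_tool", "payload": {"motion": [1,-0.45,-0.28,0,0.2,1,-0.9,-0.56,0,0.4,1,-0.9,-0.56,0,0.61,1,-0.9,-0.56,0,0.61]}}

```text
time: 2.33
tool_pos: [0.5432, 0.1369, 0.2312]
tool_rot: [-0.0, 0.444, 0.896, 0.0]
contact_force: [0.5, 0.6, 0.0]
gripper_width: 0.996
grasp_force: 0.0
```

Call:
{"api": "servo_tool", "payload": {"motion": [1,0,0,0.1,0.2,1,0,0,0.2,0.4,1,0,0,0.3,0.61,1,0,0,0.3,0.61]}}

```text
time: 2.82
tool_pos: [0.5419, 0.1375, 0.1941]
tool_rot: [-0.001, 0.643, 0.766, -0.001]
contact_force: [0.5, 0.5, -0.3]
gripper_width: 0.996
grasp_force: 0.0
```

```bash
cat >> h.py <<'E'
def tabs(n="wrist"):
    "orange tab centres (world) from wrist view"
    c=cam(n);hsv=cv2.cvtColor(c[0],cv2.COLOR_RGB2HSV)
    o=(hsv[...,0]>3)&(hsv[...,0]<22)&(hsv[...,1]>150)&(hsv[...,2]>90)
    p=cloud(n,o,c);return c,p
def rel(p,s=None):
    "world point -> tool coords in mm"
    return (np.linalg.inv(Tt(s or manip.state()))@np.r_[p,1])[:3]*1000
E
python3 - <<'E'
from h import *
s=manip.state();print(s["time"],s["tool_pos"],Tt(s)[:3,:3].round(3).tolist(),s["gripper_width"])
c,p=tabs();save(c[0],"w1")
p=p[(p[:,2]>.066)&(p[:,2]<.09)&(abs(p[:,0]-.54)<.07)&(abs(p[:,1]-.13)<.07)]
k=cv2.kmeans(p[:,:2].astype(np.float32),2,None,(3,50,1e-6),5,0)[1].ravel()
for i in(0,1):
    q=p[k==i];m=cv2.minAreaRect((q[:,:2]*1000).astype(np.float32));print(len(q),m,q[:,2].max(),rel(np.r_[np.array(m[0])/1000,.076],s).round(1))
E
```

```text
2.825 [0.54191094 0.13747595 0.19410746] [[-0.174, 0.985, -0.002], [0.985, 0.174, 0.0], [0.001, -0.002, -1.0]] 0.9959193693306999
550 ((521.4130249023438, 131.34457397460938), (7.930863380432129, 60.903709411621094), 10.13720989227295) 0.0799681015754874 [ -2.6 -21.  118.2]
259 ((572.0474853515625, 141.06317138671875), (7.82771635055542, 43.55836486816406), 10.77653980255127) 0.07941424503209471 [ -1.8  30.6 118. ]
```

View pics/w1.png

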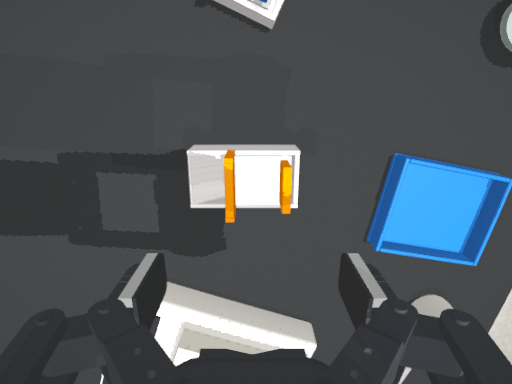

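Call:
{"api": "servo_tool", "payload": {"motion": [1,-0.015,0.04,0.35,0,1,-0.015,0.04,0.7,0,1,-0.015,0.04,0.7,0]}}

```text
time: 3.25
tool_pos: [0.5455, 0.1351, 0.1081]
tool_rot: [-0.003, 0.644, 0.765, -0.003]
contact_force: [0.6, -0.7, 0.2]
gripper_width: 1.001
grasp_force: 0.0
```

Call:
{"api": "servo_tool", "payload": {"motion": [1,0,0,0.3,0,1,0,0,0.51,0,1,0,0,0.51,0]}}

```text
time: 3.62
tool_pos: [0.548, 0.135, 0.0504]
tool_rot: [-0.0, 0.645, 0.765, -0.0]
contact_force: [0.0, 0.8, -0.1]
gripper_width: 0.999
grasp_force: 0.0
```

Call:
{"api": "servo_tool", "payload": {"motion": [-1,0,0,0,0,-1,0,0,0,0,-1,0,0,0,0,-1,0,0,0,0,-1,0,0,0,0]}}

```text
time: 4.25
tool_pos: [0.5491, 0.1348, 0.0572]
tool_rot: [-0.0, 0.645, 0.764, -0.001]
contact_force: [-19.0, -2.4, 30.0]
gripper_width: 0.199
grasp_force: 60.6
```

Call:
{"api": "servo_tool", "payload": {"motion": [-1,0,0,0,0,-1,0,0,0,0,-1,0,0,0,0]}}

```text
time: 4.62
tool_pos: [0.5491, 0.1348, 0.0572]
tool_rot: [-0.0, 0.645, 0.764, -0.0]
contact_force: [-17.9, -2.8, 29.6]
gripper_width: 0.199
grasp_force: 60.6
```

Call:
{"api": "servo_tool", "payload": {"motion": [-1,0,0,-0.04,0,-1,0,0,-0.08,0,-1,0,0,-0.08,0]}}

```text
time: 5.0
tool_pos: [0.5485, 0.1347, 0.0601]
tool_rot: [0.0, 0.645, 0.764, 0.0]
contact_force: [-0.3, 0.1, -2.1]
gripper_width: 0.196
grasp_force: 58.7
```

```bash
python3 - <<'E'
from h import *
s=manip.state();print(s)
c=cam("wrist");d=cam("scene");e=cam("top")
z=lambda c,r,k:cv2.resize(c[0][r[0]:r[1],k[0]:k[1]],(400,300))
save(np.vstack([np.hstack([cv2.resize(c[0],(400,300)),z(d,(150,270),(220,380))]),np.hstack([z(e,(150,270),(120,280)),z(c,(200,384),(130,375))])]),"g1")
E
```

```text
{'time': 5.0, 'joint_pos': array([ 1.09052598e-01,  7.94903038e-02,  1.88713185e+00,  1.04318996e-05,
        1.17416578e+00, -5.88587036e-02]), 'joint_vel': array([ 0.00021603,  0.01263347,  0.01057319, -0.00021741, -0.00088781,
       -0.0029574 ]), 'joint_efforts': array([ 3.39457125e-02, -3.75177312e+01, -3.37644804e+01,  5.72215853e-03,
        1.53443380e-02, -1.30948138e-03]), 'tool_pos': array([0.5485243 , 0.13470237, 0.060094  ]), 'tool_rot': array([2.73795252e-04, 6.45321797e-01, 7.63910739e-01, 2.94877300e-04]), 'contact_force': array([-0.32372051,  0.05189154, -2.10621392]), 'ft_torque': array([-0.02593653,  0.00293786,  0.01203091]), 'grasp_force': 58.707091212272644, 'gripper_width': 0.19626948566182492}
```

View pics/g1.png

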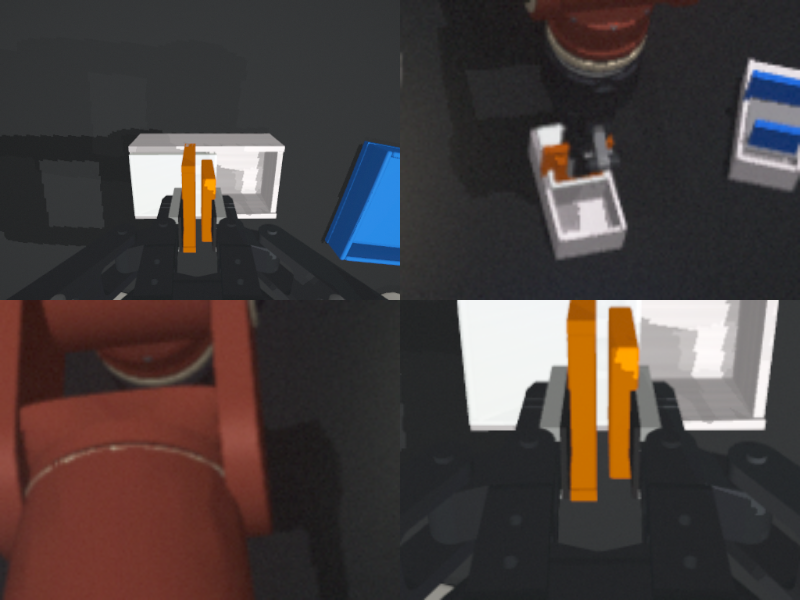

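Call:
{"api": "servo_tool", "payload": {"motion": [-1,0,0,-0.2,0,-1,0,0,-0.5,0,-1,0,0,-0.83,0,-1,0,0,-0.83,0]}}

```text
time: 5.65
tool_pos: [0.5508, 0.1349, 0.1632]
tool_rot: [0.003, 0.645, 0.764, 0.003]
contact_force: [0.1, 0.0, -1.7]
gripper_width: 0.197
grasp_force: 59.0
```

Call:
{"api": "servo_tool", "payload": {"motion": [-1,0,0,0,-0.2,-1,0,0,0,-0.4,-1,0,0,0,-0.6,-1,0,0,0,-0.79,-1,0,0,0,-0.79]}}

```text
time: 6.28
tool_pos: [0.5471, 0.1345, 0.157]
tool_rot: [-0.002, 0.382, 0.924, -0.001]
contact_force: [0.6, 0.2, -2.9]
gripper_width: 0.199
grasp_force: 59.0
```

Call:
{"api": "servo_tool", "payload": {"motion": [-1,0,0,0,-0.2,-1,0,0,0,-0.4,-1,0,0,0,-0.6,-1,0,0,0,-0.79,-1,0,0,0,-0.79]}}

```text
time: 6.9
tool_pos: [0.5477, 0.1346, 0.1581]
tool_rot: [-0.001, 0.083, 0.997, -0.0]
contact_force: [-0.1, 0.3, -1.5]
gripper_width: 0.197
grasp_force: 59.0
```

Call:
{"api": "servo_tool", "payload": {"motion": [-1,-0.15,-0.27,0,0,-1,-0.3,-0.54,0,0,-1,-0.45,-0.81,0,0,-1,-0.45,-0.81,0,0,-1,-0.45,-0.81,0,0]}}

```text
time: 7.52
tool_pos: [0.5855, 0.0303, 0.1587]
tool_rot: [-0.001, 0.082, 0.997, 0.0]
contact_force: [-0.3, -0.5, -1.8]
gripper_width: 0.194
grasp_force: 59.1
```

```bash
python3 - <<'E'
from h import *
s=manip.state();print(s["time"],s["tool_pos"],Tt(s)[:3,:2].round(3).tolist(),s["gripper_width"],s["contact_force"])
c=cam("wrist");d=cam("scene")
im,dd,K,D,P=c;a=cloud("wrist",dd>0,c)
wm=a[(a[:,2]>.08)&(a[:,2]<.095)&(a[:,1]<-.02)]
if len(wm)>20: print("rim",len(wm),wm.min(0),wm.max(0))
save(np.hstack([cv2.resize(c[0],(400,300)),cv2.resize(d[0][100:300,100:366],(400,300))]),"g2")
E
```

```text
7.525 [0.58545189 0.03029371 0.15866379] [[-0.987, 0.164], [0.164, 0.987], [0.001, 0.0]] 0.19361099869783474 [-0.28162334 -0.52358101 -1.82394045]
rim 3955 [ 0.4801347  -0.20659147  0.08000013] [ 0.65016969 -0.04594755  0.09099153]
```

View pics/g2.png

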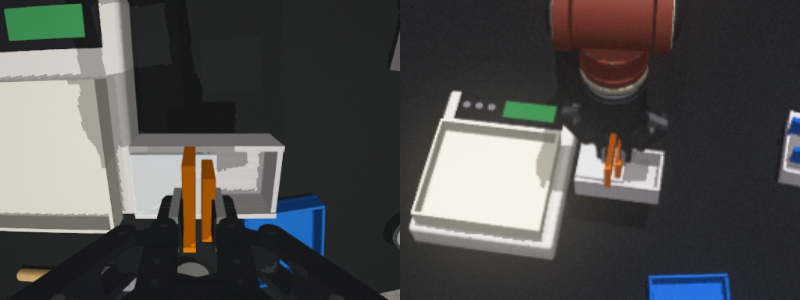

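Call:
{"api": "servo_tool", "payload": {"motion": [-0.5,0,0,0,0,-0.4,0,0,0,0,-0.3,0,0,0,0,-0.2,0,0,0,0,-0.1,0,0,0,0]}}

```text
time: 8.25
tool_pos: [0.5859, 0.03, 0.1593]
tool_rot: [0.0, 0.081, 0.997, -0.0]
contact_force: [-0.4, 0.4, -2.4]
gripper_width: 0.45
grasp_force: 11.1
```

Call:
{"api": "servo_tool", "payload": {"motion": [-0.05,0,0,0,0,0,0,0,0,0,0.04,0,0,0,0,0.04,0,0,0,0,0.04,0,0,0,0]}}

```text
time: 8.88
tool_pos: [0.5859, 0.03, 0.1593]
tool_rot: [0.0, 0.081, 0.997, -0.0]
contact_force: [-0.2, -0.3, -2.3]
gripper_width: 0.522
grasp_force: 10.5
```

```bash
python3 - <<'E'
from h import *
s=manip.state();c,p=tabs()
T=np.linalg.inv(Tt(s));q=(np.c_[p,np.ones(len(p))]@T.T)[:,:3]*1000
q=q[(abs(q[:,1])<60)&(abs(q[:,0])<45)]
top=q[q[:,2]<np.percentile(q[:,2],30)]
print(np.percentile(q,[0,2,98,100],axis=0).round(1));print(np.histogram(q[:,1],bins=range(-50,51,4)))
save(c[0],"g3")
E
```

```text
[[-28.3 -23.4 -25.3]
 [-25.2 -22.3 -24. ]
 [ 32.   21.4   9.7]
 [ 32.4  24.   22.6]]
(array([   0,    0,    0,    0,    0,    0,  181, 1191, 1599,    0,    0,
          0,    0,    0,    0,   40, 1275,  857,   14,    0,    0,    0,
          0,    0,    0]), array([-50, -46, -42, -38, -34, -30, -26, -22, -18, -14, -10,  -6,  -2,
         2,   6,  10,  14,  18,  22,  26,  30,  34,  38,  42,  46,  50]))
```

Call:
{"api": "servo_tool", "payload": {"motion": [0.04,0,0,0.25,0,0.04,0,0,0.5,0,0.04,0,0,0.7,0,0.04,0,0,0.86,0,0.04,0,0,0.86,0]}}

```text
time: 9.55
tool_pos: [0.5853, 0.0301, 0.0551]
tool_rot: [-0.001, 0.081, 0.997, -0.0]
contact_force: [-0.4, 0.2, -1.8]
gripper_width: 0.52
grasp_force: 10.5
```

Call:
{"api": "servo_tool", "payload": {"motion": [0.04,0,0,0,0,0.2,0,0,0,0,0.5,0,0,0,0,1,0,0,0,0,1,0,0,0,0]}}

```text
time: 10.18
tool_pos: [0.5862, 0.03, 0.0566]
tool_rot: [0.0, 0.081, 0.997, -0.0]
contact_force: [0.1, 0.5, 0.7]
gripper_width: 1.0
grasp_force: 0.0
```

Call:
{"api": "servo_tool", "payload": {"motion": [1,0,0,-0.4,0,1,0,0,-0.8,0,1,0,0,-0.8,0]}}

```text
time: 10.55
tool_pos: [0.5894, 0.0298, 0.1582]
tool_rot: [0.005, 0.081, 0.997, 0.0]
contact_force: [-0.2, 0.0, -0.1]
gripper_width: 0.996
grasp_force: 0.0
```

Call:
{"api": "servo_tool", "payload": {"motion": [1,0,0,0,0.22,1,0,0,0,0.44,1,0,0,0,0.66,1,0,0,0,0.88,1,0,0,0,1]}}

```text
time: 11.18
tool_pos: [0.5852, 0.0301, 0.1509]
tool_rot: [-0.001, 0.458, 0.889, -0.0]
contact_force: [-0.8, 0.2, -0.8]
gripper_width: 0.998
grasp_force: 0.0
```

Call:
{"api": "servo_tool", "payload": {"motion": [1,0,0,0,0.22,1,0,0,0,0.44,1,0,0,0,0.66,1,0,0,0,0.88,1,0,0,0,1]}}

```text
time: 11.8
tool_pos: [0.5852, 0.0301, 0.1509]
tool_rot: [-0.001, 0.763, 0.646, -0.001]
contact_force: [0.5, 0.0, 0.3]
gripper_width: 0.997
grasp_force: 0.0
```

```bash
python3 - <<'E'
from h import *
s=manip.state();print(s["time"],s["tool_pos"],Tt(s)[:3,:2].round(3).tolist())
c,p=tabs();save(c[0],"g4")
p=p[(p[:,2]>.06)&(p[:,2]<.09)&(abs(p[:,0]-.59)<.07)&(abs(p[:,1]-.03)<.07)]
k=cv2.kmeans(p[:,:2].astype(np.float32),2,None,(3,50,1e-6),5,0)[1].ravel()
for i in(0,1):
    q=p[k==i];m=cv2.minAreaRect((q[:,:2]*1000).astype(np.float32));print(len(q),m,q[:,2].max(),rel(np.r_[np.array(m[0])/1000,.076],s).round(1))
im,dd,K,D,P=c;a=cloud("wrist",dd>0,c)
wm=a[(a[:,2]>.083)&(a[:,2]<.095)&(a[:,1]<-.02)]
t=np.array([.558,-.148]);yt=np.array([.158,.987]);print("wall yt max",np.percentile((wm[:,:2]-t)@yt,[90,98,99.5]),len(wm))
E
```

```text
11.8 [0.58524869 0.03006735 0.15088409] [[0.165, 0.986], [0.986, -0.165], [-0.0, -0.002]]
807 ((588.8291015625, 54.693382263183594), (7.0314812660217285, 43.336387634277344), 80.35081481933594) 0.07976024401472034 [24.9 -0.4 74.9]
1251 ((580.6542358398438, 3.5525550842285156), (9.000327110290527, 60.079681396484375), 80.90532684326172) 0.07926051562854902 [-26.9  -0.   74.9]
wall yt max [0.09077522 0.15431331 0.16036432] 2099
```

View pics/g4.png

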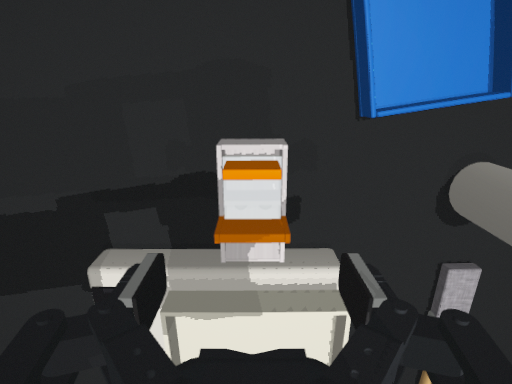

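Call:
{"api": "servo_tool", "payload": {"motion": [1,-0.11,0,0.2,0,1,-0.225,0,0.4,0,1,-0.225,0,0.65,0,1,-0.225,0,0.86,0,1,-0.225,0,0.86,0]}}

```text
time: 12.48
tool_pos: [0.5788, 0.0037, 0.0456]
tool_rot: [-0.002, 0.762, 0.648, -0.002]
contact_force: [0.2, 0.0, -0.4]
gripper_width: 1.001
grasp_force: 0.0
```

Call:
{"api": "servo_tool", "payload": {"motion": [-1,0,0,0,0,-1,0,0,0,0,-1,0,0,0,0,-1,0,0,0,0,-1,0,0,0,0]}}

```text
time: 13.1
tool_pos: [0.583, 0.0032, 0.0509]
tool_rot: [0.001, 0.762, 0.648, 0.001]
contact_force: [0.3, 0.5, 6.0]
gripper_width: 0.682
grasp_force: 65.1
```

Call:
{"api": "servo_tool", "payload": {"motion": [-1,0,0,-0.1,0,-1,0,0,-0.2,0,-1,0,0,-0.4,0,-1,0,0,-0.62,0,-1,0,0,-0.62,0]}}

```text
time: 13.72
tool_pos: [0.5833, 0.0032, 0.1264]
tool_rot: [0.002, 0.762, 0.648, 0.002]
contact_force: [-0.2, -0.2, -1.4]
gripper_width: 0.686
grasp_force: 64.8
```

```bash
python3 - <<'E'
from h import *
s=manip.state();c,p=tabs()
T=np.linalg.inv(Tt(s));q=(np.c_[p,np.ones(len(p))]@T.T)[:,:3]*1000
q=q[(abs(q[:,1])<40)&(abs(q[:,0])<70)&(q[:,2]<40)]
for m in(q[:,0]<18,q[:,0]>30):
    print(np.percentile(q[m],[1,50,99],axis=0).round(1).tolist())
t=np.array([.558,-.148]);print((s["tool_pos"][:2]-t)@[.158,.987],s["tool_pos"])
d=cam("scene")
save(np.hstack([cv2.resize(c[0],(400,300)),cv2.resize(d[0][100:300,100:366],(400,300))]),"g5")
E
```

```text
[[-4.2, -28.8, -27.8], [3.0, -0.0, -20.1], [4.1, 28.8, 5.6]]
[[47.9, -21.4, -28.0], [54.0, -0.4, -26.2], [55.3, 20.5, 5.2]]
0.15323589935585813 [0.5833154  0.00320169 0.12636424]
```

View pics/g5.png

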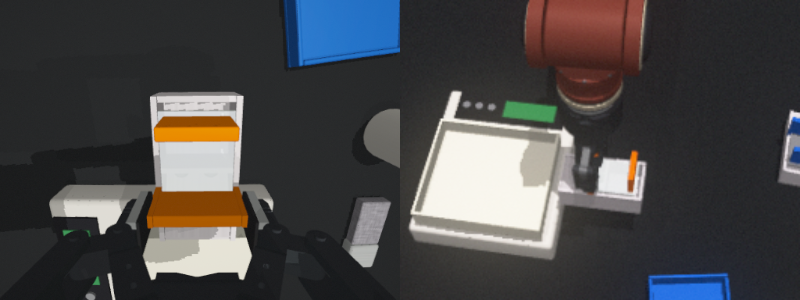

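Call:
{"api": "servo_tool", "payload": {"motion": [-1,-0.16,0,-0.025,0,-1,-0.2,0,-0.05,0,-1,-0.23,0,-0.07,0,-1,-0.27,0,-0.09,0,-1,-0.27,0,-0.09,0]}}

```text
time: 14.45
tool_pos: [0.5751, -0.0275, 0.1326]
tool_rot: [-0.003, 0.762, 0.647, 0.0]
contact_force: [-1.0, 6.4, -2.4]
gripper_width: 0.684
grasp_force: 65.3
```

```bash
cat > t.py <<'E'
from h import *
s=manip.state();c,p=tabs()
T=np.linalg.inv(Tt(s));q=(np.c_[p,np.ones(len(p))]@T.T)[:,:3]*1000
q=q[(abs(q[:,1])<18)&(abs(q[:,0])<70)&(q[:,2]<40)]
# faces toward camera: fit main line of fixed tab and centroid of lid tab
print(s["time"],s["tool_pos"],s["contact_force"],s["ft_torque"].round(2),s["gripper_width"])
k=cv2.kmeans(q.astype(np.float32),2,None,(3,50,1e-6),5,0)
print(k[2].round(1).tolist())
for i in(0,1):
    g=q[k[1].ravel()==i];g0=g[g[:,2].argsort()[:max(5,len(g)//50)]];print(len(g),"highest",g0.mean(0).round(1),"xmin/max",g[:,0].min().round(1),g[:,0].max().round(1))
d=cam("scene");import sys
save(np.hstack([cv2.resize(c[0],(400,300)),cv2.resize(d[0][100:300,100:366],(400,300))]),sys.argv[1])
E
python3 t.py t1
```

```text
14.45 [ 0.57509801 -0.02746202  0.13256423] [-1.02158536  6.43330574 -2.40272951] [ 1.38 -0.03 -0.07] 0.6840571178532331
[[4.5, -0.10000000149011612, -16.600000381469727], [54.5, 0.10000000149011612, -28.0]]
3952 highest [  2.3  -0.7 -27.6] xmin/max -4.7 9.8
4390 highest [ 52.8  -0.9 -37.8] xmin/max 46.9 60.7
```

Call:
{"api": "servo_tool", "payload": {"motion": [-1,-0.05,0,-0.02,0,-1,-0.11,0,-0.04,0,-1,-0.17,0,-0.05,0,-1,-0.21,0,-0.06,0,-1,-0.21,0,-0.06,0]}}

```text
time: 15.18
tool_pos: [0.5716, -0.0524, 0.1406]
tool_rot: [-0.002, 0.762, 0.647, 0.001]
contact_force: [-0.3, 7.2, -0.6]
gripper_width: 0.683
grasp_force: 64.8
```

```bash
python3 t.py t2
```

```text
15.175 [ 0.57159827 -0.0523567   0.14055461] [-0.27072989  7.24473262 -0.56882314] [ 1.4  -0.01  0.07] 0.6825466493266477
[[9.899999618530273, -0.10000000149011612, -16.600000381469727], [54.900001525878906, 0.0, -42.099998474121094]]
4753 highest [  4.2  -2.2 -28. ] xmin/max -2.5 19.4
7892 highest [ 49.5   0.1 -53.2] xmin/max 42.8 65.7
```

View pics/t2.png

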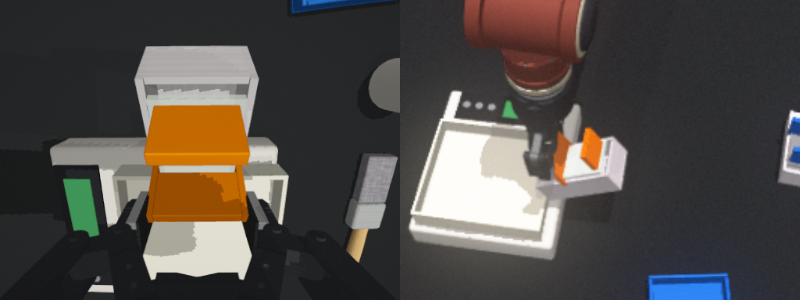

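Call:
{"api": "servo_tool", "payload": {"motion": [-1,-0.05,0,0,0,-1,-0.1,0,0,0,-1,-0.15,0,0.005,0,-1,-0.2,0,0.01,0,-1,-0.2,0,0.01,0]}}

```text
time: 15.9
tool_pos: [0.568, -0.0767, 0.1397]
tool_rot: [-0.001, 0.762, 0.647, 0.001]
contact_force: [-0.6, 5.2, 1.3]
gripper_width: 0.679
grasp_force: 63.8
```

```bash
python3 t.py t3
```

```text
15.9 [ 0.56796506 -0.07670706  0.13968833] [-0.56498462  5.15309577  1.33380222] [ 1.11 -0.04  0.03] 0.6792772958473713
[[7.900000095367432, -0.10000000149011612, -24.399999618530273], [50.29999923706055, -0.0, -55.900001525878906]]
2374 highest [  4.8   0.9 -28.6] xmin/max -0.9 13.7
12032 highest [ 40.7  -1.5 -66. ] xmin/max 34.3 64.4
```

Call:
{"api": "servo_tool", "payload": {"motion": [-1,-0.04,0,0.01,0,-1,-0.08,0,0.02,0,-1,-0.12,0,0.02,0,-1,-0.12,0,0.02,0,-1,-0.12,0,0.02,0]}}

```text
time: 16.62
tool_pos: [0.5659, -0.0911, 0.1376]
tool_rot: [-0.0, 0.762, 0.647, 0.0]
contact_force: [0.3, 4.3, 0.8]
gripper_width: 0.684
grasp_force: 63.7
```

```bash
python3 t.py t4; python3 - <<'E'
from h import *
for n in("top","scene","wrist"):
    c=cam(n)
    for l in("ball_a",):
        for m in models.regions_of(n,l)[:4]: print(n,l,round(m["p"],2),m["pixel"],np.median(cloud(n,m["mask"],c),0).round(3))
    if n=="top": a=c[0]
b=cam("scene")[0];save(np.hstack([cv2.resize(a[120:300,260:440],(400,400)),cv2.resize(b[130:290,90:250],(400,400))]),"t5")
E
```

```text
16.625 [ 0.56585212 -0.09110416  0.13755243] [0.30880271 4.29256488 0.84565035] [1.   0.02 0.05] 0.6835913774362843
[[45.79999923706055, 8.899999618530273, -62.20000076293945], [45.5, -9.0, -62.400001525878906]]
7038 highest [ 34.2   8.7 -71.5] xmin/max 2.7 60.8
7020 highest [ 34.  -10.1 -71.6] xmin/max 2.7 60.8
```

View pics/t5.png

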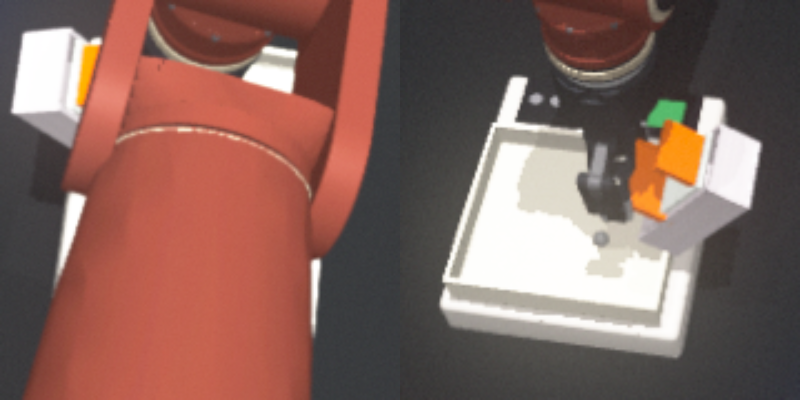

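Call:
{"api": "servo_tool", "payload": {"motion": [-1,-0.05,0,0,0,-1,0,0,0,0,-1,-0.06,0,0,0,-1,0.01,0,0,0,-1,-0.05,0,0,0]}}

```text
time: 17.7
tool_pos: [0.5655, -0.0971, 0.138]
tool_rot: [0.0, 0.762, 0.648, 0.0]
contact_force: [1.7, 4.9, 0.0]
gripper_width: 0.679
grasp_force: 63.8
```

```bash
cat > b.py <<'E'
from h import *
t=np.array([.558,-.148]);X=np.array([.987,-.158]);Y=np.array([.158,.987])
for n in("scene","top","wrist"):
    c=cam(n);im,d,K,D,P=c
    for lab in("ball_a","ball_b"):
        print(n,lab,[(round(m["p"],2),np.round(m["pixel"]).tolist()) for m in models.regions_of(n,lab)[:3]])
    r,q=np.nonzero(d>0);p=w(np.c_[q,r],d[r,q],K,D,P)
    a=(p[:,:2]-t)@X;b=(p[:,:2]-t)@Y
    m=(abs(a)<.07)&(abs(b)<.08)&(p[:,2]>.0665)&(p[:,2]<.082)
    M=np.zeros(d.shape,np.uint8);M[r[m],q[m]]=1
    k,L,S,C=cv2.connectedComponentsWithStats(M)
    for i in range(1,k):
        if S[i,4]>=8:
            g=p[m][L[r[m],q[m]]==i];print(n,S[i,4],C[i].round(),"rgb",im[L==i].mean(0).round(),"tray",(((g[:,:2].mean(0)-t)@X)*1000).round(),(((g[:,:2].mean(0)-t)@Y)*1000).round(),g[:,2].max().round(3))
print(manip.state()["tool_pos"],manip.state()["contact_force"])
E
python3 b.py
```

```text
scene ball_a []
scene ball_b []
scene 36 [171. 225.] rgb [163. 159. 154.] tray 14.0 30.0 0.078
top ball_a []
top ball_b []
wrist ball_a []
wrist ball_b []
[ 0.56534261 -0.0974439   0.13805263] [1.03273701 2.15440016 3.54939482]
```

Call:
{"api": "servo_tool", "payload": {"motion": [-1,0,0,-0.15,0,-1,0,0,-0.35,0,-1,-0.2,0,-0.5,0,-1,-0.35,0,-0.7,0,-1,-0.35,0,-0.9,0]}}

```text
time: 18.77
tool_pos: [0.5571, -0.1406, 0.2463]
tool_rot: [-0.0, 0.763, 0.647, -0.002]
contact_force: [1.1, -0.4, -1.7]
gripper_width: 0.677
grasp_force: 67.5
```

```bash
python3 b.py; python3 t.py t6
```

```text
scene ball_a []
scene ball_b []
scene 34 [173. 216.] rgb [151. 148. 143.] tray -10.0 29.0 0.078
scene 33 [170. 225.] rgb [186. 184. 180.] tray 14.0 30.0 0.078
top ball_a [(0.61, [341.0, 191.0]), (0.28, [329.0, 137.0])]
top ball_b [(0.61, [341.0, 191.0]), (0.28, [329.0, 137.0])]
top 11 [338. 177.] rgb [174. 172. 166.] tray 7.0 30.0 0.072
top 47 [338. 188.] rgb [170. 170. 166.] tray -14.0 27.0 0.076
wrist ball_a []
wrist ball_b []
[ 0.55760658 -0.13840401  0.24413567] [ 0.27014895 -0.74266664 -1.31345985]
19.225 [ 0.55760658 -0.13840401  0.24413567] [ 0.27014895 -0.74266664 -1.31345985] [-0.04 -0.    0.07] 0.6783956735389041
[[7.800000190734863, -0.10000000149011612, -25.700000762939453], [50.099998474121094, 0.0, -58.0]]
1854 highest [  5.8  -0.9 -29. ] xmin/max -0.2 12.6
12660 highest [ 39.8  -2.1 -67.9] xmin/max 34.0 64.2
```

Call:
{"api": "servo_tool", "payload": {"motion": [-1,0.1,0,0.2,0,-1,0.2,0,0.4,0,-1,0.31,0,0.6,0,-1,0.31,0,0.75,0,-1,0.31,0,0.75,0]}}

```text
time: 19.95
tool_pos: [0.5631, -0.1019, 0.1537]
tool_rot: [-0.002, 0.762, 0.648, -0.001]
contact_force: [0.1, 0.2, -2.5]
gripper_width: 0.682
grasp_force: 67.5
```

Call:
{"api": "servo_tool", "payload": {"motion": [-1,0.02,0,0.07,0,-1,0.025,0,0.13,0,-1,0.08,0,0.12,0,-1,0.12,0,0.115,0,-1,0.12,0,0.115,0]}}

```text
time: 20.58
tool_pos: [0.5668, -0.0885, 0.1429]
tool_rot: [0.001, 0.762, 0.648, -0.001]
contact_force: [-1.6, -5.3, 1.8]
gripper_width: 0.677
grasp_force: 70.1
```

```bash
python3 t.py t7
```

```text
20.575 [ 0.56677906 -0.08851367  0.14294088] [-1.64631571 -5.28715322  1.82084065] [-1.19  0.5   0.  ] 0.6767473536760367
[[11.0, -0.0, -22.399999618530273], [53.400001525878906, 0.0, -52.79999923706055]]
3485 highest [  6.3  -2.3 -29. ] xmin/max -0.1 19.1
11057 highest [ 44.9  -1.3 -63.4] xmin/max 38.8 66.8
```

Call:
{"api": "servo_tool", "payload": {"motion": [-1,0.07,0,-0.015,0,-1,0.14,0,-0.025,0,-1,0.21,0,-0.03,0,-1,0.27,0,-0.03,0,-1,0.33,0,-0.025,0]}}

```text
time: 21.3
tool_pos: [0.5743, -0.0501, 0.1473]
tool_rot: [0.003, 0.762, 0.648, -0.0]
contact_force: [-1.1, -6.0, 4.1]
gripper_width: 0.68
grasp_force: 82.2
```

Call:
{"api": "servo_tool", "payload": {"motion": [-1,0.06,0,0.015,0,-1,0.1,0,0.03,0,-1,0.14,0,0.05,0,-1,0.14,0,0.05,0]}}

```text
time: 21.8
tool_pos: [0.5776, -0.0326, 0.1426]
tool_rot: [0.002, 0.762, 0.648, 0.001]
contact_force: [-1.4, -2.1, 8.7]
gripper_width: 0.676
grasp_force: 82.4
```

```bash
python3 t.py t8
```

```text
21.8 [ 0.57764668 -0.03260722  0.14260932] [-1.43804613 -2.0557452   8.72913566] [-1.03  0.46 -0.05] 0.6763901397810692
[[5.400000095367432, -0.10000000149011612, -16.700000762939453], [55.900001525878906, -0.10000000149011612, -25.100000381469727]]
3754 highest [  3.3  -1.7 -27.5] xmin/max -2.9 9.7
3678 highest [ 54.6  -5.7 -34.1] xmin/max 49.1 61.0
```

Call:
{"api": "servo_tool", "payload": {"motion": [-1,0,0,-0.15,0,-1,0.2,0,-0.15,0,-1,0.45,0,-0.15,0,-1,0.7,0,-0.15,0,-1,0.7,0,-0.15,0]}}

```text
time: 22.52
tool_pos: [0.5893, 0.0531, 0.1574]
tool_rot: [-0.001, 0.761, 0.649, 0.001]
contact_force: [-0.1, -0.4, -1.9]
gripper_width: 0.672
grasp_force: 81.3
```

Call:
{"api": "servo_tool", "payload": {"motion": [-1,0,0,0.2,0,-1,0,0,0.45,0,-1,0,0,0.6,0,-1,0,0,0.7,0,-1,0,0,0.7,0]}}

```text
time: 23.15
tool_pos: [0.5888, 0.0506, 0.0723]
tool_rot: [-0.001, 0.762, 0.647, -0.0]
contact_force: [-0.2, -0.5, -1.6]
gripper_width: 0.675
grasp_force: 81.4
```

Now lower the last 20 mm gently.

Call:
{"api": "servo_tool", "payload": {"motion": [-1,0,0,0.05,0,-1,0,0,0.1,0,-1,0,0,0.14,0,-1,0,0,0.165,0,-1,0,0,0.165,0]}}

```text
time: 23.78
tool_pos: [0.5902, 0.0525, 0.0569]
tool_rot: [-0.001, 0.762, 0.647, 0.001]
contact_force: [-7.5, 5.8, 16.3]
gripper_width: 0.678
grasp_force: 83.2
```

```bash
python3 t.py t9
```

```text
23.775 [0.59016169 0.05251579 0.0569259 ] [-7.52253029  5.7634606  16.28995719] [ 0.75  1.64 -0.2 ] 0.6778228985707948
[[5.599999904632568, -0.10000000149011612, -16.600000381469727], [55.900001525878906, -0.0, -26.299999237060547]]
3829 highest [  3.6  -6.6 -27.5] xmin/max -2.9 10.3
3904 highest [ 54.5  -4.2 -35.5] xmin/max 48.7 61.3
```

Call:
{"api": "servo_tool", "payload": {"motion": [-1,0,0,-0.01,0,0.4,0,0,-0.02,0,0.7,0,0,-0.02,0,1,0,0,-0.02,0,1,0,0,-0.02,0]}}

```text
time: 24.5
tool_pos: [0.5891, 0.0506, 0.0551]
tool_rot: [-0.0, 0.762, 0.647, -0.0]
contact_force: [-0.2, -0.6, -1.0]
gripper_width: 1.002
grasp_force: 0.0
```

Call:
{"api": "servo_tool", "payload": {"motion": [1,0,0,-0.3,0,1,0,0,-0.6,0,1,0,0,-1,0,1,0,0,-1,0,1,0,0,-1,0]}}

```text
time: 25.12
tool_pos: [0.589, 0.0507, 0.175]
tool_rot: [-0.0, 0.762, 0.648, -0.0]
contact_force: [0.5, -0.1, 0.0]
gripper_width: 1.003
grasp_force: 0.0
```

```bash
python3 t.py t10; python3 b.py; python3 - <<'E'
from h import *
c=cam("wrist");d=cam("scene")
save(np.hstack([cv2.resize(c[0],(400,300)),cv2.resize(d[0][100:300,100:366],(400,300))]),"fin")
E
```

```text
25.125 [0.58898219 0.05067928 0.17498842] [ 0.48918327 -0.09492748  0.03262982] [ 0.02 -0.03 -0.  ] 1.0028500029809966
scene ball_a []
scene ball_b []
scene 33 [173. 215.] rgb [173. 171. 166.] tray -10.0 29.0 0.079
scene 34 [170. 226.] rgb [178. 175. 170.] tray 14.0 29.0 0.079
top ball_a [(0.62, [340.0, 188.0]), (0.46, [340.0, 175.0])]
top ball_b [(0.62, [340.0, 188.0]), (0.46, [340.0, 175.0])]
top 46 [340. 175.] rgb [163. 164. 159.] tray 11.0 28.0 0.076
top 47 [338. 188.] rgb [165. 166. 162.] tray -14.0 28.0 0.077
wrist ball_a []
wrist ball_b []
wrist 113 [243. 348.] rgb [137. 138. 135.] tray -11.0 32.0 0.077
wrist 96 [266. 347.] rgb [131. 132. 130.] tray 12.0 33.0 0.076
[0.58912867 0.05075429 0.17516652] [ 0.44361212  0.21421412 -0.0153247 ]Traceback (most recent call last):
  File "t.py", line 7, in <module>
    k=cv2.kmeans(q.astype(np.float32),2,None,(3,50,1e-6),5,0)
cv2.error: OpenCV(4.12.0) /io/opencv/modules/core/src/kmeans.cpp:243: error: (-2:Unspecified error) in function 'double cv::kmeans(cv::InputArray, int, cv::InputOutputArray, cv::TermCriteria, int, int, cv::OutputArray)'
> There can't be more clusters than elements (expected: 'N >= K'), where
>     'N' is 0
> must be greater than or equal to
>     'K' is 2
```

View pics/fin.png

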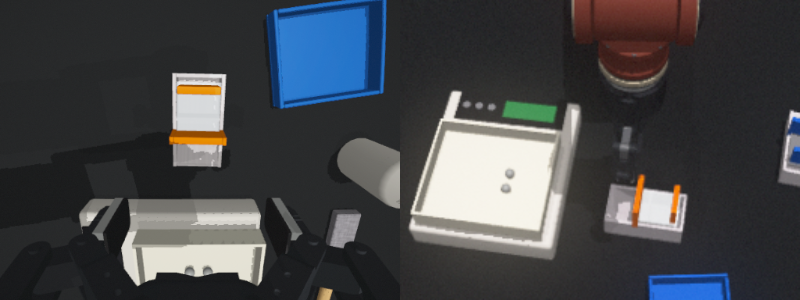

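Both balls lie in the tray (right image, about (508,180)); the can stands flat on the bench and is released, at (645,210). Handing in.

```bash
python3 -c "
from plant import job_done
print(job_done())"
```

```text
the job is handed in; nothing more can be done
None
```

The job is handed in: in the last pictures both balls lie in the white tray and the can stands upright on the bench, released. I eased the lid open beside the tray, within the 0.2 m limit, not over it. The tool can't tilt, so I set the can on the bench with the balls in it, regripped the fixed tab sideways and tipped it over the tray rim.

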